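Knock the stuck lip balm up out of its pocket

ROBOT

A 6-joint arm with a two-finger parallel gripper is mounted at the origin on the work surface. World frame = base frame: x ahead of the robot, y to its left, z up, the work surface at z = 0. Lengths are in m, angles in rad, forces in N, time in s.
With the tool pointing down it reaches from about 0.3 to 1 m from the base axis. Payload 5.1 kg.
Tool frame: the origin (TCP) lies at the very end of the fingers, on their centre line; the grasp point (between the pads) lies 19 mm behind it; y points along the fingers, x is the direction in which the jaws open and shut, and the axes are right-handed (so a half turn about y gives the same grasp; the last joint's range is limited). The gripper opens to 95 mm and grips with 3 to 60 N. Pads are 20 mm wide; open, the fingers measure 119 mm over their backs; the gripper's body (75 mm by 180 mm) begins 59 mm behind the grasp point.
Start: joints at [-1.316, 0.124, 1.65, -0, 1.367, -0.083], TCP at [0.215, -0.613, 0.215] pointing down, gripper open.
Joint ranges: [-2.61, 2.61], [-1.02, 2.33], [0.03, 2.71], [-1.35, 4.49], [0.32, 2.68], [-2.91, 2.91]. Speed limits (rad/s): [2.57, 2.57, 3.14, 3.14, 3.14, 3.14].

INTERFACE

Orientations are given as a unit quaternion [x, y, z, w].
In Python, from bench import arm gives the robot as it stands.
- The arm moves only by the tool jog_arm, never from a script. Its argument "targets" is a list that holds one entry, the list of rows, each a list of 6 numbers: the shift along the tool's x, y, z in cm, then the turn, a rotation vector about the tool's x, y, z in rad. A call has 1 to 12 rows; each row is the pose to reach, as a shift and turn from the pose commanded when the call began, along the tool's axes at that moment; what a row does not reach only later rows make up. A row lasts 1/12 s, in which the tool goes at most 41.7 mm and 7.16 degrees, less where a joint would pass 70% of its speed; a pose out of reach is approached as far as the arm can. A call with a gripper value outside its range is refused whole. "grip" is the finger opening in cm, from 0 to 9.51, set as the call begins (left out, the last holds). The fingers move at their own pace and stop on an object; "force" is the grip in N (left out, the last holds). Time passes only in rows, so rows that repeat a pose let the fingers close. It gives the time, the measured TCP pose, the force and the opening at its end, in the units of the state.
- arm.get_state(): the state, without advancing time (a new reading comes with each control period).
- arm.read_camera(name): name is "scene" or "top" or "wrist"; returns the picture (384x512x3 uint8, red, green, blue); there is no depth.
- arm.get_calibration(name): a dict with "camera_matrix" (3x3 intrinsics, pixels), "R" (3x3) and "t" (3): a world point X has camera coordinates R X + t. Camera axes: x right, y down, z forward; pixel columns grow to the right and rows downward; lengths in m; the calibration is good to about 2 mm. A picture is of the moment at which its call begins: read the wrist's pose just before it. get_calibration takes no time and is no camera call; for the wrist camera it gives the pose at the moment of the call.
- arm.close_job(): hands the job in, once; it reports no verdict.
Trained networks look in the newest picture that a camera, given by its name, has taken for a name from the list of things; names that differ only in an ending like _2 or _b are one class to them, and where a whole thing is asked for, a point or a joint stands for the part that bears it (a point fixed in the world has none). Each returns a list of dicts, best first, with "confidence" (0 to 1); they miss things now and then, are a little off and sometimes report something else, mostly with a low value. They report only what shows in the picture. A call takes as long as a camera call. They do not tell look-alikes from the thing itself.
- arm.cut_out(camera, name): "mask" (384x512 bool, what is visible of it) and "extent" ([left, top, right, bottom] in pixels, round what is visible of it).
The state is a dict: "time": time; "qpos": joint angles; "joint_vel": joint speeds; "joint_efforts": joint torques, N m; "position": TCP position; "ee_rot": TCP orientation; "wrist_force": force on the tool from outside, world axes, zero at the start; "wrist_torque": the same for the moment, N m; "opening": finger opening in m.
Only numpy, scipy, OpenCV 4.12 (cv2) and the standard library are available. Lean on these libraries where they do the work, as an engineer would, in place of code of your own. Each camera call takes 0.05 s, during which the arm holds its last target.

TASK

The rose-capped lip balm is stuck down in its pocket of the wooden stand. Bring the lifter under it by its blue handle, feel for the hidden, off-centre hole in the pocket's bottom and push the knockout rod gently up through it (never harder than about 20 N) until the tube stands roughly halfway out, then let the lifter right down again. Finally take the tube and gently stand it upright on the mirrored tray, leaving the two plain tubes in their pockets and the bowl and brush alone.

Things in the scene. Friction and masses are not known exactly. Their poses are not given: they have to be found in the camera images.
- stand: Fixed wooden stand, 70 x 178 mm, 136 mm high: a block (50 mm in x, z = 74 to 136 mm) with three pockets, on two end panels, open below. Origin: middle of its underside on the table; z up, y along the row of pockets, -x towards the lifter's handle.
- pockets (a point): Top mouth of the middle pocket, 136 mm above the table, axes as the stand. Three round pockets, 22 mm wide and 62 mm deep, at y = -42, 0, +42 mm. A tube in its pocket has its top 2 mm below the mouth. A spring clip holds it by friction, several newtons, differing from case to case (under 12 N); it also keeps a raised tube up after the rod is withdrawn.
- underside (a point): Underside of the 6 mm thick bottom board, 68 mm up, below the middle pocket's centre (not its hole). The tubes rest on this board. It has one hole per pocket, 11 mm in x (middle x = 0) by 9 mm in y, but each hole lies off its pocket's middle along y, by 5.5 to 8 mm, to one side or the other, unknown and not the same for all. Hidden from view, found only by feel.
- carriage (a joint): Sideways position of the lifter along the stand's y axis, in m (-0.056 to 0.056): equals the y of the rod in the stand's frame; 0 is under the middle pocket, positive towards the stand's +y. Slides with little friction (0.6 N), at any height of the lifter while the rod is below the board.
- lift (a joint): Height of the lifter in m, 0 down at rest (it falls there by its own weight, about 2 N, when let go) to 0.054 at its upper stop. The handle is rigid with it. The rod's tip meets the underside of the bottom board at 0.008; in the hole it meets the tube's base at 0.014. From there the tube rises with the lifter, less the give of the rod's spring.
- handle (a point): Middle of the blue upright handle grip of the lifter: 22 mm (stand's x) by 16 mm (stand's y) by 40 mm high, 67 mm from the row of pockets on the stand's -x side; with the lifter down it is 130 mm above the table. Best pinched from above across its 16 mm, closing along the stand's y. It cannot turn.
- rod: Brass knockout rod of the lifter, 7 mm thick with a round tip, upright, at x = 0 in the stand's frame. Origin: its tip, 60 mm above the table with the lifter down. It is cushioned on the lifter by a spring of 2 N per mm (15 mm of give), so it sinks in when its tip meets something.
- balm_mid (a point): Centre (half-way up) of the tube to be freed: upright silver cylinder 20 mm across and 60 mm tall with a rose-red cap, 30 g. It starts in any one of the three pockets.
- silver1_mid (a point): Centre of a plain all-silver tube of the same size, in another pocket; leave it there.
- silver2_mid (a point): Centre of the second plain all-silver tube, in the remaining pocket; leave it there.
- tray_floor (a point): Middle of the upper face of the fixed mirrored tray's floor, 6 mm above the table; floor 130 mm (its x) by 150 mm (its y), with a rim 14 mm above the table; x and y along its sides.
- bowl: Round wooden jewelry bowl, 110 mm wide, 45 mm high, origin under its centre; leave alone.
- brush_mid (a point): Middle of a black detangling brush, 220 mm long, lying flat, about 30 mm high; leave alone.
Not all that is in view belongs to the job. Of the things shaped like the stand, the wooden one is meant.

How it is judged:
By the outcome, as a careful person would: the job done as asked, in the order asked, and still so for the second after the job is handed in, with the robot touching nothing.
It also fails if it takes over 72 s, if anything falls off the work surface, if the arm or the gripper's body presses on something with over 40 N, if the wrist force passes 120 N, or if a joint passes its speed limit or range.

## Working session

There is one attempt and no reset: what is moved stays moved. The work goes in short steps, Python scripts to look and compute and a tool call to move; the robot and the scene stay as the last step left them, time stands still between calls to the robot, and variables do not carry over. Pictures are saved under pics/ and viewed, and the job is handed in when it is done.

Besides the shell and the picture viewer there is one more tool, called after "Request:" as name(argument=value, ...) on one line, values as JSON. jog_arm: Moves the arm, as the interface text tells. Its arguments: {"type":"object","properties":{"targets":{"type":"array","items":{"type":"array","items":{"type":"array","items":{"type":"number"}}}},"grip":{"type":"number"},"force":{"type":"number"}},"required":["targets"]}

```bash
mkdir -p pics; ls
python3 - <<'E'
from bench import arm
import cv2,numpy as np
s=arm.get_state();print(s)
for c in ["scene","top","wrist"]:
    im=arm.read_camera(c);cv2.imwrite(f"pics/{c}0.png",im[:,:,::-1])
    k=arm.get_calibration(c);print(c,{a:np.round(np.array(b),4).tolist() for a,b in k.items()})
E
```

```text
pics
{'time': 0.0, 'qpos': array([-1.31563671e+00,  1.24513752e-01,  1.65169143e+00,  1.39089459e-05,
        1.36745113e+00, -8.26086890e-02]), 'joint_vel': array([ 0.00035117,  0.00050437, -0.00052713,  0.00092558,  0.00131646,
        0.00102143]), 'joint_efforts': array([-1.87736296e-03, -4.17605424e+01, -3.59932923e+01,  7.74839753e-02,
        4.92129091e-02, -1.62327615e-04]), 'position': array([ 0.21520766, -0.61266242,  0.21337113]), 'ee_rot': array([-0.5764536 ,  0.40940118, -0.40829047,  0.57740005]), 'wrist_force': array([ 0.16860283, -0.13358511,  0.0556373 ]), 'wrist_torque': array([-0.0092178 , -0.02599938,  0.0053264 ]), 'opening': 0.09542885212484216}
scene {'camera_matrix': [[385.6011, 0.0, 257.6732], [0.0, 385.6011, 190.7331], [0.0, 0.0, 1.0]], 'R': [[-0.1307, 0.9914, -0.0031], [0.6497, 0.0833, -0.7556], [-0.7489, -0.1008, -0.655]], 't': [0.0206, -0.2968, 1.5472]}
top {'camera_matrix': [[457.5214, 0.0, 250.8043], [0.0, 457.5214, 193.8091], [0.0, 0.0, 1.0]], 'R': [[0.16, -0.9871, 0.0046], [-0.9647, -0.1574, -0.211], [0.209, 0.0293, -0.9775]], 't': [-0.033, 0.5938, 0.9941]}
wrist {'camera_matrix': [[281.8731, 0.0, 252.4159], [0.0, 281.8731, 193.7049], [0.0, 0.0, 1.0]], 'R': [[0.3313, -0.9435, -0.0017], [-0.917, -0.3224, 0.2349], [-0.2222, -0.0763, -0.972]], 't': [-0.6493, -0.0253, 0.3893]}
```

View pics/scene0.png

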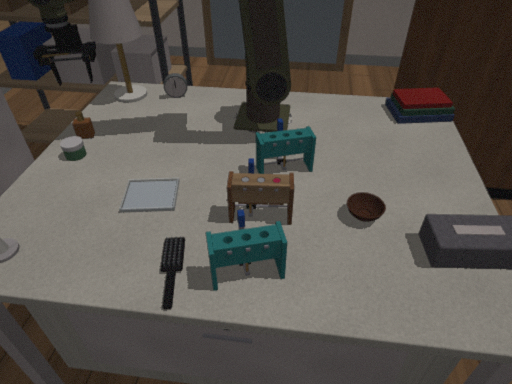

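View pics/top0.png

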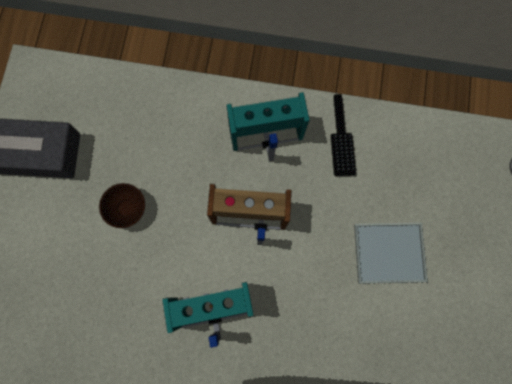

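Run:
```python
from bench import arm
import numpy as np
for c in ["scene","top"]:
  for n in ["stand","pockets","handle","balm_mid","silver1_mid","tray_floor","rod"]:
    try:
      for d in arm.cut_out(c,n)[:3]:
        ys,xs=np.nonzero(d["mask"]);print(c,n,round(d["confidence"],2),d["extent"],xs.mean().round(1),ys.mean().round(1),len(xs))
    except Exception as e: print(c,n,e)
```

```text
scene stand 0.87 [204.4, 207.1, 287.9, 290.5] 246.2 246.9 3360
scene stand 0.73 [226.0, 159.3, 292.7, 223.1] 259.8 190.9 2408
scene stand 0.71 [256.5, 117.8, 317.4, 174.8] 285.0 145.9 1998
scene pockets 0.84 [209.2, 212.3, 284.7, 291.3] 246.5 246.6 3186
scene pockets 0.79 [227.1, 160.0, 296.3, 224.2] 259.4 191.0 2298
scene pockets 0.67 [253.4, 115.4, 318.5, 175.7] 284.9 146.1 2116
scene handle 0.74 [237.3, 211.2, 248.7, 274.7] 242.1 232.3 193
scene handle 0.65 [275.9, 118.8, 286.8, 170.5] 281.1 144.6 98
scene tray_floor 0.84 [116.2, 175.7, 181.1, 213.7] 149.8 194.9 1810
top stand 0.94 [223.4, 92.0, 306.9, 161.2] 267.8 120.9 3044
top stand 0.8 [162.0, 281.5, 254.1, 347.0] 207.1 310.1 2626
top stand 0.71 [205.9, 185.2, 292.6, 247.7] 248.9 207.8 2555
top pockets 0.96 [225.8, 90.1, 307.7, 159.7] 267.6 120.7 3022
top pockets 0.76 [204.9, 185.5, 292.7, 245.5] 249.4 207.7 2697
top pockets 0.75 [164.0, 284.1, 253.7, 346.9] 206.9 310.0 2627
top handle 0.78 [266.4, 133.3, 278.0, 160.8] 270.8 145.1 270
top handle 0.77 [207.6, 300.9, 220.1, 345.4] 213.8 333.7 208
top handle 0.57 [256.3, 220.7, 266.1, 244.7] 260.2 233.8 136
top balm_mid 0.67 [256.6, 221.7, 264.4, 243.9] 260.2 233.6 132
top tray_floor 0.89 [352.9, 224.7, 427.7, 285.2] 389.7 252.4 4054
```

The wooden stand is the middle one. In the top view its red cap is at (230,201), the silver tubes at (249,202) and (268,204), and the handle at (261,234). The tray is at (390,252). Next I refine these on zoomed crops.

```bash
cat > h.py <<'E'
from bench import arm
import cv2,numpy as np
from scipy.spatial.transform import Rotation as Rot
def ray(c,u,v,z,k=None):
    k=k or arm.get_calibration(c);K=np.array(k["camera_matrix"]);R=np.array(k["R"]);t=np.array(k["t"])
    d=R.T@np.linalg.inv(K)@[u,v,1];o=-R.T@t
    return o+d*(z-o[2])/d[2]
def proj(c,X):
    k=arm.get_calibration(c);p=np.array(k["camera_matrix"])@(np.array(k["R"])@X+np.array(k["t"]));return p[:2]/p[2]
E
python3 - <<'E'
from h import *
a=cv2.imread("pics/top0.png");b=cv2.imread("pics/scene0.png")
ca=cv2.resize(a[175:260,195:305],None,fx=7,fy=7,interpolation=cv2.INTER_CUBIC)[:590]
cb=cv2.resize(b[150:230,215:305],None,fx=7,fy=7,interpolation=cv2.INTER_CUBIC)
cv2.imwrite("pics/topz.png",ca);cv2.imwrite("pics/scz.png",cb)
for u,v in[(230,201),(249,202),(268,204)]:print(ray("top",u,v,.134))
print(ray("top",261,233,.15))
for u,v in[(276.5,180.5),(261,180.5),(248,180)]:print(ray("scene",u,v,.134))
print(ray("top",390,252,.006),ray("scene",151,195,.006))
E
```

```text
[0.55355915 0.10218568 0.134     ]
[0.55796223 0.06159311 0.134     ]
[0.56020459 0.02069053 0.134     ]
[0.49401746 0.02589866 0.15      ]
[0.55712818 0.10393204 0.134     ]
[0.56239435 0.06279539 0.134     ]
[0.56472494 0.02796543 0.134     ]
[ 0.51725871 -0.28485532  0.006     ] [ 0.52003767 -0.28207996  0.006     ]
```

View pics/topz.png

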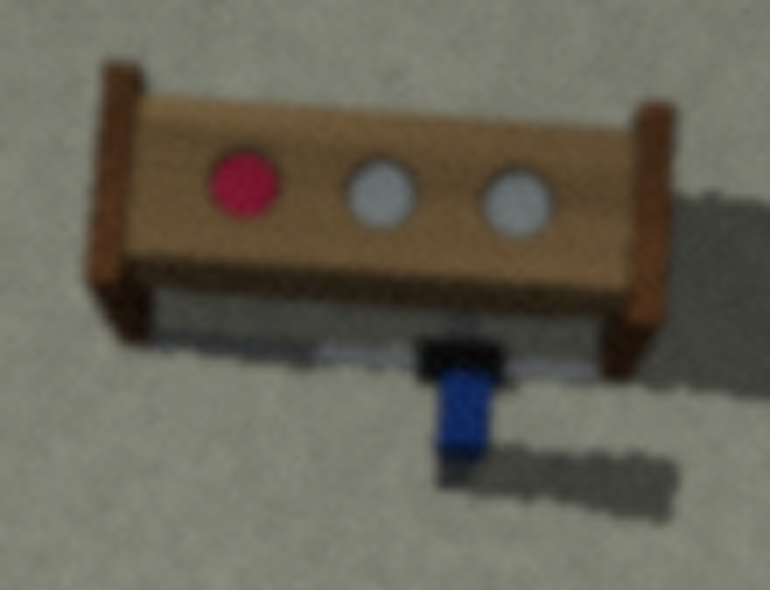

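View pics/scz.png

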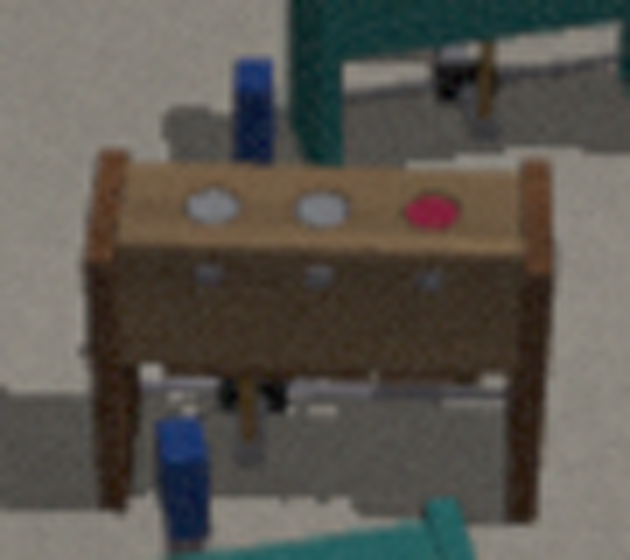

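Run:
```python
from h import *
f=lambda x,o:(x+.5)/7-.5+o
T=[(244,184),(381,193),(517,203)];S=[(432,212),(321,209),(212,207)]
P=[]
for t,s in zip(T,S):
    p=ray("top",f(t[0],195),f(t[1],175),.134);q=ray("scene",f(s[0],215),f(s[1],150),.134);P.append((p+q)/2);print(p,q)
P=np.array(P);y=P[0]-P[2];print(P,np.linalg.norm(y),np.degrees(np.arctan2(-y[0],y[1])))
yaw=np.arctan2(-y[0],y[1]);O=P.mean(0);ex=np.array([np.cos(yaw),np.sin(yaw),0]);ey=np.array([-np.sin(yaw),np.cos(yaw),0])
print("O",O,yaw)
for c in ["top","scene"]:
  k=arm.get_calibration(c);print(c,"cam",-np.array(k["R"]).T@np.array(k["t"]))
ims={"top":cv2.imread("pics/top0.png"),"scene":cv2.imread("pics/scene0.png")}
for q in [-.035,-.028]:
  for c,o in[("top",(195,175)),("scene",(215,150))]:
    pts=[]
    for dx,dy,z in[(-11,-8,.15),(11,-8,.15),(11,8,.15),(-11,8,.15),(-11,-8,.11)]:
        X=O+ex*(-.067+dx/1e3)+ey*(q+dy/1e3);X[2]=z
        p=proj(c,X);pts.append(((p-o+.5)*7-.5).round().astype(int).tolist())
    print(q,c,pts)
# tray
for c in["top","scene"]:
  hsv=ims[c]
  arm.read_camera(c)
  d=arm.cut_out(c,"tray_floor")[0];m=d["mask"].astype(np.uint8)
  r=cv2.minAreaRect(cv2.findContours(m,0,1)[0][0]);b=cv2.boxPoints(r)
  w=np.array([ray(c,u,v,.012) for u,v in b]);print(c,w.round(4).tolist(),w.mean(0),[np.linalg.norm(w[i]-w[(i+1)%4]).round(4) for i in range(4)])
```

```text
[0.55366989 0.10344875 0.134     ] [0.55449734 0.10310672 0.134     ]
[0.55765399 0.06154288 0.134     ] [0.55809346 0.06071038 0.134     ]
[0.56127722 0.01992581 0.134     ] [0.56220347 0.01904098 0.134     ]
[[0.55408362 0.10327774 0.134     ]
 [0.55787372 0.06112663 0.134     ]
 [0.56174035 0.01948339 0.134     ]] 0.08414343431716848 5.220919902153769
O [0.55789923 0.06129592 0.134     ] 0.09112224227548345
top cam [0.37037673 0.03174683 1.09714916]
scene cam [1.35414645 0.16029634 0.78928611]
-0.035 top [[508, 450], [513, 376], [459, 372], [454, 446], [503, 465]]
-0.035 scene [[222, 53], [219, 86], [259, 86], [262, 54], [225, 132]]
-0.028 top [[485, 448], [489, 374], [436, 371], [431, 444], [480, 463]]
-0.028 scene [[240, 53], [237, 86], [277, 87], [280, 54], [242, 132]]
top [[0.5701, -0.1891, 0.012], [0.6042, -0.3594, 0.012], [0.4632, -0.3757, 0.012], [0.4304, -0.2101, 0.012]] [ 0.51698555 -0.28359465  0.012     ] [np.float64(0.1736), np.float64(0.1419), np.float64(0.1689), np.float64(0.1413)]
scene [[0.4656, -0.4097, 0.012], [0.4296, -0.2196, 0.012], [0.579, -0.1723, 0.012], [0.6107, -0.3449, 0.012]] [ 0.52122303 -0.28660839  0.012     ] [np.float64(0.1935), np.float64(0.1567), np.float64(0.1755), np.float64(0.159)]
```

```bash
cat >> h.py <<'E'
O=np.array([0.5579,0.0613,0]);yaw=0.0911
ex=np.array([np.cos(yaw),np.sin(yaw),0]);ey=np.array([-np.sin(yaw),np.cos(yaw),0])
def st(x,y,z): return O+ex*x+ey*y+np.array([0,0,z])
def down(ang,flip=False):
    x=np.array([-np.sin(ang),np.cos(ang),0])*(-1 if flip else 1);y=np.array([0,0,-1.]);return np.column_stack([x,y,np.cross(x,y)])
E
python3 - <<'E'
from h import *
s=arm.get_state();R=Rot.from_quat(s["ee_rot"]).as_matrix();print(R.round(3))
for fl in(0,1):
    G=down(yaw,fl);print(fl,Rot.from_matrix(R.T@G).as_rotvec().round(4))
p=np.array([.215,-.613,.215])
for t in [st(-.067,-.0275,.21),st(-.067,-.0275,.114)]: print(t,(R.T@(t-p)*100).round(2))
# joint headroom
print(s["qpos"])
E
```

```text
[[ 0.331  0.     0.943]
 [-0.943 -0.     0.331]
 [ 0.    -1.    -0.   ]]
0 [ 1.0000e-04 -2.8949e+00 -0.0000e+00]
1 [0.000e+00 2.467e-01 1.000e-04]
[0.49367962 0.02781877 0.21      ] [-51.22   0.5   47.53]
[0.49367962 0.02781877 0.114     ] [-51.23  10.1   47.53]
[-1.31559306e+00  1.23801590e-01  1.65027046e+00 -5.42466301e-06
  1.36746952e+00 -8.25951176e-02]
```

Request:
jog_arm(targets=[[[-25, 0.25, 23, 0, 0.12, 0], [-25, 0.25, 23, 0, 0.12, 0], [-25, 0.25, 23, 0, 0.12, 0], [-25, 0.25, 23, 0, 0.12, 0], [-25, 0.25, 23, 0, 0.12, 0], [-25, 0.25, 23, 0, 0.12, 0], [-25, 0.25, 23, 0, 0.12, 0], [-25, 0.25, 23, 0, 0.12, 0], [-25, 0.25, 23, 0, 0.12, 0], [-25, 0.25, 23, 0, 0.12, 0], [-25, 0.25, 23, 0, 0.12, 0], [-25, 0.25, 23, 0, 0.12, 0]]], grip=5)

```text
time: 2.05
position: [0.3492, -0.3022, 0.2123]
ee_rot: [0.551, -0.443, 0.443, -0.551]
wrist_force: [-0.4, 0.1, -0.2]
opening: 0.05
```

```bash
cat >> h.py <<'E'
def go(t,G):
    s=arm.get_state();R=Rot.from_quat(s["ee_rot"]).as_matrix()
    print("t",round(s["time"],2),"p",s["position"].round(4),"F",s["wrist_force"].round(2),"op",round(s["opening"],4))
    print("shift",(R.T@(t-s["position"])*100).round(2),"rot",Rot.from_matrix(R.T@G).as_rotvec().round(3))
G=down(yaw,True)
E
python3 - <<'E'
from h import *
go(st(-.067,-.0275,.2),G)
E
```

```text
t 2.05 p [ 0.3492 -0.3022  0.2123] F [-0.4   0.05 -0.22] op 0.05
shift [-29.13   1.21  21.21] rot [0.    0.126 0.001]
```

Request:
jog_arm(targets=[[[-29.1, 1.2, 21.2, 0, 0.126, 0], [-29.1, 1.2, 21.2, 0, 0.126, 0], [-29.1, 1.2, 21.2, 0, 0.126, 0], [-29.1, 1.2, 21.2, 0, 0.126, 0], [-29.1, 1.2, 21.2, 0, 0.126, 0], [-29.1, 1.2, 21.2, 0, 0.126, 0], [-29.1, 1.2, 21.2, 0, 0.126, 0], [-29.1, 1.2, 21.2, 0, 0.126, 0], [-29.1, 1.2, 21.2, 0, 0.126, 0], [-29.1, 1.2, 21.2, 0, 0.126, 0], [-29.1, 1.2, 21.2, 0, 0.126, 0], [-29.1, 1.2, 21.2, 0, 0.126, 0]]])

```text
time: 3.05
position: [0.4939, 0.0274, 0.1999]
ee_rot: [0.522, -0.477, 0.477, -0.522]
wrist_force: [0.4, 0.0, -0.2]
opening: 0.0501
```

Run:
```python
from h import *
go(st(-.067,-.0275,.114),G)
im=arm.read_camera("wrist")
def d(c,X,col):
    u=proj(c,X);cv2.circle(im,tuple(u.astype(int)),3,col,-1)
im=im[:,:,::-1].copy()
d("wrist",st(-.067,-.0275,.15),(0,255,255));d("wrist",st(0,.042,.134),(0,255,0));d("wrist",st(0,-.042,.134),(0,255,0))
cv2.imwrite("pics/w1.png",im)
```

```text
t 3.05 p [0.4939 0.0274 0.1999] F [ 0.42  0.01 -0.17] op 0.0501
shift [-0.05  8.59 -0.01] rot [ 0.001 -0.001  0.   ]
```

View pics/w1.png

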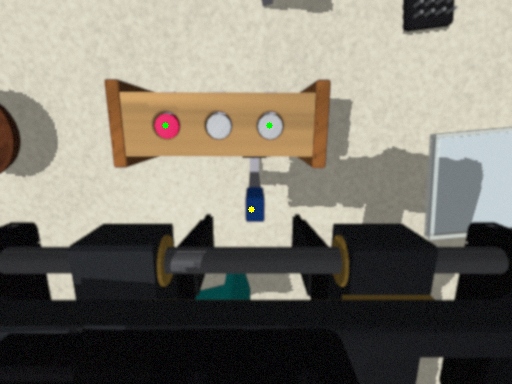

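The wrist picture confirms the fit: my tube points sit on the red cap (166,125) and the right silver tube (270,125). The handle is at (255,206), about 2 mm from where I predicted. I'll go down onto it.

Request:
jog_arm(targets=[[[0.15, 3, 0, 0, 0, 0], [0.15, 6, 0, 0, 0, 0], [0.15, 8, 0, 0, 0, 0], [0.15, 8.6, 0, 0, 0, 0], [0.15, 8.6, 0, 0, 0, 0], [0.15, 8.6, 0, 0, 0, 0]]])

```text
time: 3.6
position: [0.4943, 0.0262, 0.1151]
ee_rot: [-0.522, 0.477, -0.477, 0.522]
wrist_force: [-0.4, 0.1, 0.1]
opening: 0.0499
```

Request:
jog_arm(targets=[[[0, 0, 0, 0, 0, 0], [0, 0, 0, 0, 0, 0], [0, 0, 0, 0, 0, 0], [0, 0, 0, 0, 0, 0], [0, 0, 0, 0, 0, 0], [0, 0, 0, 0, 0, 0], [0, 0, 0, 0, 0, 0]]], grip=1.2, force=30)

```text
time: 4.18
position: [0.494, 0.0273, 0.1145]
ee_rot: [-0.522, 0.476, -0.477, 0.522]
wrist_force: [0.2, 0.0, 1.7]
opening: 0.0159
```

Run:
```python
from h import *
go(st(-.067,.032,.115),G)
s=arm.get_state();print(np.dot(s["position"]-O,ey),np.dot(s["position"]-O,ex))
```

```text
t 4.18 p [0.494  0.0273 0.1145] F [0.23 0.   1.67] op 0.0159
shift [-6.   -0.05 -0.02] rot [-0.001  0.001  0.   ]
-0.028032495155437542 -0.06673606529449565
```

Request:
jog_arm(targets=[[[0, -0.3, 0, 0, 0, 0], [-0.5, -0.3, 0, 0, 0, 0], [-1.3, -0.3, 0, 0, 0, 0], [-2.3, -0.3, 0, 0, 0, 0], [-3.3, -0.3, 0, 0, 0, 0], [-4.3, -0.3, 0, 0, 0, 0], [-5.2, -0.3, 0, 0, 0, 0], [-5.8, -0.3, 0, 0, 0, 0], [-6, -0.3, 0, 0, 0, 0], [-6, -0.3, 0, 0, 0, 0], [-6, -0.3, 0, 0, 0, 0]]])

```text
time: 5.1
position: [0.4885, 0.0874, 0.1172]
ee_rot: [-0.522, 0.476, -0.476, 0.523]
wrist_force: [3.8, 1.1, -2.3]
opening: 0.0158
```

```bash
cat >> h.py <<'E'
def q():
    s=arm.get_state();d=s["position"]-O;F=s["wrist_force"]
    print("t %.2f y %.4f x %.4f z %.4f Fx %.2f Fy %.2f Fz %.2f op %.4f"%(s["time"],d@ey,d@ex,d[2],F@ex,F@ey,F[2],s["opening"]))
    R=Rot.from_quat(s["ee_rot"]).as_matrix();print("rot err",Rot.from_matrix(R.T@G).as_rotvec().round(3))
E
python3 - <<'E'
from h import *
q()
cv2.imwrite("pics/s2.png",cv2.resize(arm.read_camera("scene")[120:240,180:340,::-1],None,fx=4,fy=4))
E
```

```text
t 5.10 y 0.0323 x -0.0667 z 0.1172 Fx 3.86 Fy 0.77 Fz -2.27 op 0.0158
rot err [-0.001  0.001 -0.001]
```

View pics/s2.png

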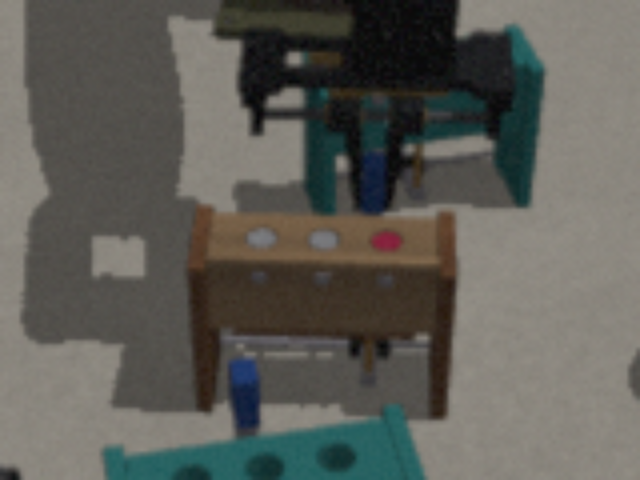

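Request:
jog_arm(targets=[[[0, -0.4, 0, 0, 0, 0], [0, -0.8, 0, 0, 0, 0], [0, -0.8, 0, 0, 0, 0], [0, -0.8, 0, 0, 0, 0], [0, -0.8, 0, 0, 0, 0]]])

```text
time: 5.57
position: [0.4885, 0.0869, 0.1249]
ee_rot: [-0.522, 0.477, -0.477, 0.523]
wrist_force: [4.8, 0.5, -5.8]
opening: 0.0163
```

```bash
python3 -c "
from h import *
q()"
```

```text
t 5.57 y 0.0318 x -0.0668 z 0.1249 Fx 4.81 Fy 0.05 Fz -5.79 op 0.0163
rot err [-0.001  0.    -0.   ]
```

Request:
jog_arm(targets=[[[-0.1, 0, 0, 0, 0, 0], [-0.1, 0, 0, 0, 0, 0], [-0.1, 0, 0, 0, 0, 0]]])

```text
time: 5.82
position: [0.4885, 0.0872, 0.1249]
ee_rot: [0.522, -0.476, 0.477, -0.522]
wrist_force: [5.1, -1.6, -4.6]
opening: 0.0157
```

Request:
jog_arm(targets=[[[-0.1, 0, 0, 0, 0, 0], [-0.1, 0, 0, 0, 0, 0], [-0.1, 0, 0, 0, 0, 0]]])

```text
time: 6.07
position: [0.4883, 0.0882, 0.1249]
ee_rot: [0.523, -0.476, 0.477, -0.522]
wrist_force: [5.0, -0.9, -4.1]
opening: 0.0161
```

Request:
jog_arm(targets=[[[-0.1, 0, 0, 0, 0, 0], [-0.1, 0, 0, 0, 0, 0], [-0.1, 0, 0, 0, 0, 0]]])

```text
time: 6.32
position: [0.4882, 0.0892, 0.1249]
ee_rot: [0.522, -0.476, 0.477, -0.522]
wrist_force: [5.6, -1.4, -4.8]
opening: 0.016
```

```bash
python3 -c "
from h import *
q()"
```

```text
t 6.32 y 0.0341 x -0.0668 z 0.1249 Fx 5.44 Fy -1.93 Fz -4.78 op 0.0160
rot err [-0.001  0.     0.001]
```

Request:
jog_arm(targets=[[[-0.1, 0, 0, 0, 0, 0], [-0.1, 0, 0, 0, 0, 0], [-0.1, 0, 0, 0, 0, 0]]])

```text
time: 6.57
position: [0.4882, 0.0902, 0.1249]
ee_rot: [0.522, -0.476, 0.477, -0.522]
wrist_force: [5.5, -1.0, -4.9]
opening: 0.0158
```

Request:
jog_arm(targets=[[[-0.1, 0, 0, 0, 0, 0], [-0.1, 0, 0, 0, 0, 0], [-0.1, 0, 0, 0, 0, 0]]])

```text
time: 6.82
position: [0.4881, 0.0912, 0.1249]
ee_rot: [0.522, -0.476, 0.477, -0.522]
wrist_force: [5.9, -1.8, -5.4]
opening: 0.0157
```

Request:
jog_arm(targets=[[[-0.1, 0, 0, 0, 0, 0], [-0.1, 0, 0, 0, 0, 0], [-0.1, 0, 0, 0, 0, 0]]])

```text
time: 7.07
position: [0.488, 0.092, 0.1249]
ee_rot: [0.523, -0.476, 0.477, -0.522]
wrist_force: [5.2, -1.6, -5.0]
opening: 0.0159
```

```bash
python3 -c "
from h import *
q()"
```

```text
t 7.07 y 0.0369 x -0.0668 z 0.1249 Fx 5.04 Fy -2.09 Fz -4.96 op 0.0159
rot err [-0.001  0.     0.002]
```

Request:
jog_arm(targets=[[[-0.1, 0, 0, 0, 0, 0], [-0.1, 0, 0, 0, 0, 0], [-0.1, 0, 0, 0, 0, 0]]])

```text
time: 7.32
position: [0.4879, 0.093, 0.1249]
ee_rot: [0.523, -0.476, 0.477, -0.522]
wrist_force: [5.5, -0.7, -4.8]
opening: 0.016
```

Request:
jog_arm(targets=[[[-0.1, 0, 0, 0, 0, 0], [-0.1, 0, 0, 0, 0, 0], [-0.1, 0, 0, 0, 0, 0]]])

```text
time: 7.57
position: [0.4878, 0.094, 0.1249]
ee_rot: [0.523, -0.476, 0.477, -0.522]
wrist_force: [6.0, -0.6, -5.2]
opening: 0.0159
```

Request:
jog_arm(targets=[[[-0.1, 0, 0, 0, 0, 0], [-0.2, 0, 0, 0, 0, 0], [-0.2, 0, 0, 0, 0, 0]]])

```text
time: 7.82
position: [0.4877, 0.096, 0.1249]
ee_rot: [0.523, -0.476, 0.477, -0.522]
wrist_force: [4.9, -0.8, -4.9]
opening: 0.0155
```

Request:
jog_arm(targets=[[[-0.1, 0, 0, 0, 0, 0], [-0.2, 0, 0, 0, 0, 0], [-0.2, 0, 0, 0, 0, 0]]])

```text
time: 8.07
position: [0.4875, 0.098, 0.1249]
ee_rot: [0.523, -0.476, 0.477, -0.522]
wrist_force: [5.5, -1.7, -5.3]
opening: 0.0162
```

```bash
python3 -c "
from h import *
q()"
```

```text
t 8.07 y 0.0430 x -0.0668 z 0.1249 Fx 5.31 Fy -2.19 Fz -5.26 op 0.0162
rot err [-0.001  0.     0.002]
```

Request:
jog_arm(targets=[[[-0.1, 0, 0, 0, 0, 0], [-0.2, 0, 0, 0, 0, 0], [-0.2, 0, 0, 0, 0, 0]]])

```text
time: 8.32
position: [0.4873, 0.1005, 0.1249]
ee_rot: [-0.522, 0.476, -0.477, 0.522]
wrist_force: [5.4, 2.2, -5.5]
opening: 0.0157
```

Request:
jog_arm(targets=[[[-0.1, 0, 0, 0, 0, 0], [-0.1, 0, 0, 0, 0, 0], [-0.1, 0, 0, 0, 0, 0]]])

```text
time: 8.57
position: [0.4872, 0.1018, 0.1252]
ee_rot: [-0.522, 0.476, -0.477, 0.523]
wrist_force: [5.4, 1.0, -4.4]
opening: 0.0162
```

Request:
jog_arm(targets=[[[-0.1, 0, 0, 0, 0, 0], [-0.1, 0, 0, 0, 0, 0], [-0.1, 0, 0, 0, 0, 0]]])

```text
time: 8.82
position: [0.4871, 0.103, 0.1255]
ee_rot: [-0.522, 0.476, -0.477, 0.523]
wrist_force: [4.5, 0.2, -2.3]
opening: 0.0161
```

```bash
python3 -c "
from h import *
q()"
```

```text
t 8.82 y 0.0479 x -0.0668 z 0.1255 Fx 4.53 Fy -0.25 Fz -2.28 op 0.0161
rot err [-0.001  0.001 -0.   ]
```

Fz fell back to the bare lifter weight at y≈0.048, so the tip has entered the hole. I'll nudge further to find its far edge.

Request:
jog_arm(targets=[[[-0.1, 0, 0, 0, 0, 0], [-0.1, 0, 0, 0, 0, 0], [-0.1, 0, 0, 0, 0, 0]]])

```text
time: 9.07
position: [0.487, 0.1039, 0.1255]
ee_rot: [-0.522, 0.476, -0.477, 0.522]
wrist_force: [4.2, 0.0, -1.4]
opening: 0.0155
```

```bash
python3 -c "
from h import *
q()"
```

```text
t 9.07 y 0.0488 x -0.0668 z 0.1255 Fx 4.18 Fy -0.35 Fz -1.36 op 0.0155
rot err [-0.001  0.001  0.   ]
```

Request:
jog_arm(targets=[[[0, -0.1, 0, 0, 0, 0], [0, -0.2, 0, 0, 0, 0], [0, -0.2, 0, 0, 0, 0], [0, -0.2, 0, 0, 0, 0]]])

```text
time: 9.4
position: [0.4869, 0.1039, 0.1274]
ee_rot: [-0.522, 0.476, -0.477, 0.522]
wrist_force: [5.3, 0.4, -1.9]
opening: 0.0158
```

```bash
python3 -c "
from h import *
q()"
```

```text
t 9.40 y 0.0489 x -0.0668 z 0.1274 Fx 5.35 Fy -0.06 Fz -1.86 op 0.0158
rot err [-0.     0.001  0.   ]
```

Request:
jog_arm(targets=[[[0, -0.1, 0, 0, 0, 0], [0, -0.2, 0, 0, 0, 0], [0, -0.3, 0, 0, 0, 0], [0, -0.4, 0, 0, 0, 0], [0, -0.4, 0, 0, 0, 0]]])

```text
time: 9.82
position: [0.4869, 0.1039, 0.1308]
ee_rot: [-0.522, 0.476, -0.477, 0.523]
wrist_force: [6.6, 1.4, -5.0]
opening: 0.0152
```

Request:
jog_arm(targets=[[[0, -0.1, 0, 0, 0, 0], [0, -0.2, 0, 0, 0, 0], [0, -0.3, 0, 0, 0, 0], [0, -0.3, 0, 0, 0, 0]]])

```text
time: 10.15
position: [0.4868, 0.104, 0.133]
ee_rot: [-0.522, 0.476, -0.477, 0.523]
wrist_force: [8.4, 1.2, -8.3]
opening: 0.0159
```

```bash
python3 -c "
from h import *
q()"
```

```text
t 10.15 y 0.0490 x -0.0670 z 0.1330 Fx 8.50 Fy 0.48 Fz -8.33 op 0.0159
rot err [-0.     0.001 -0.   ]
```

Request:
jog_arm(targets=[[[0, -0.1, 0, 0, 0, 0], [0, -0.2, 0, 0, 0, 0], [0, -0.3, 0, 0, 0, 0], [0, -0.3, 0, 0, 0, 0]]])

```text
time: 10.48
position: [0.4868, 0.1042, 0.1358]
ee_rot: [-0.522, 0.477, -0.477, 0.523]
wrist_force: [9.1, 1.6, -8.3]
opening: 0.0159
```

Request:
jog_arm(targets=[[[0, -0.1, 0, 0, 0, 0], [0, -0.2, 0, 0, 0, 0], [0, -0.3, 0, 0, 0, 0], [0, -0.4, 0, 0, 0, 0], [0, -0.5, 0, 0, 0, 0], [0, -0.5, 0, 0, 0, 0]]])

```text
time: 10.98
position: [0.4867, 0.1042, 0.1407]
ee_rot: [-0.522, 0.477, -0.476, 0.523]
wrist_force: [8.9, 1.3, -8.6]
opening: 0.0156
```

Run:
```python
from h import *
q()
cv2.imwrite("pics/s3.png",cv2.resize(arm.read_camera("scene")[120:240,180:340,::-1],None,fx=4,fy=4))
```

```text
t 10.98 y 0.0492 x -0.0670 z 0.1407 Fx 8.94 Fy 0.51 Fz -8.59 op 0.0156
rot err [-0.     0.001 -0.001]
```

View pics/s3.png

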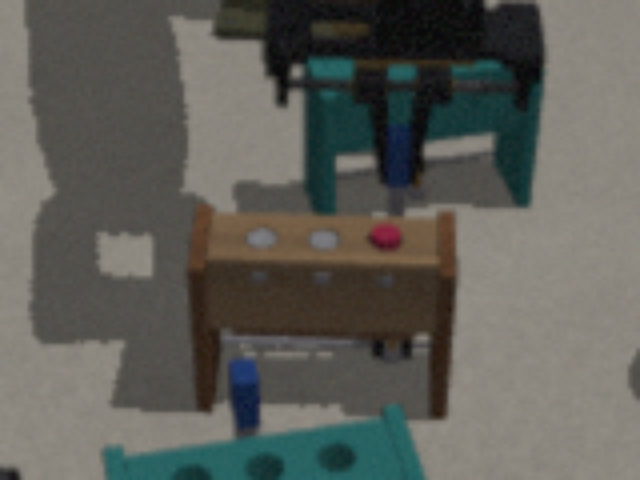

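The push holds at about 6 N (well below 20) and the red cap, at (386,236) in the crop, has started to rise. I'll keep lifting.

Request:
jog_arm(targets=[[[0, -0.1, 0, 0, 0, 0], [0, -0.2, 0, 0, 0, 0], [0, -0.3, 0, 0, 0, 0], [0, -0.4, 0, 0, 0, 0], [0, -0.5, 0, 0, 0, 0], [0, -0.6, 0, 0, 0, 0], [0, -0.7, 0, 0, 0, 0], [0, -0.8, 0, 0, 0, 0], [0, -0.9, 0, 0, 0, 0], [0, -1, 0, 0, 0, 0], [0, -1, 0, 0, 0, 0]]])

```text
time: 11.95
position: [0.4867, 0.1043, 0.1506]
ee_rot: [-0.522, 0.477, -0.476, 0.523]
wrist_force: [7.8, 2.1, -9.1]
opening: 0.0159
```

Request:
jog_arm(targets=[[[0, -0.1, 0, 0, 0, 0], [0, -0.2, 0, 0, 0, 0], [0, -0.3, 0, 0, 0, 0], [0, -0.4, 0, 0, 0, 0], [0, -0.5, 0, 0, 0, 0], [0, -0.6, 0, 0, 0, 0], [0, -0.7, 0, 0, 0, 0], [0, -0.8, 0, 0, 0, 0], [0, -0.9, 0, 0, 0, 0], [0, -1, 0, 0, 0, 0], [0, -1.1, 0, 0, 0, 0], [0, -1.15, 0, 0, 0, 0]]])

```text
time: 12.95
position: [0.4866, 0.1043, 0.1617]
ee_rot: [-0.522, 0.477, -0.476, 0.523]
wrist_force: [8.6, 2.6, -10.3]
opening: 0.0156
```

Run:
```python
from h import *
q()
cv2.imwrite("pics/s4.png",cv2.resize(arm.read_camera("scene")[120:240,180:340,::-1],None,fx=4,fy=4))
```

```text
t 12.95 y 0.0493 x -0.0670 z 0.1617 Fx 8.84 Fy 1.80 Fz -10.26 op 0.0156
rot err [-0.     0.001 -0.001]
```

View pics/s4.png

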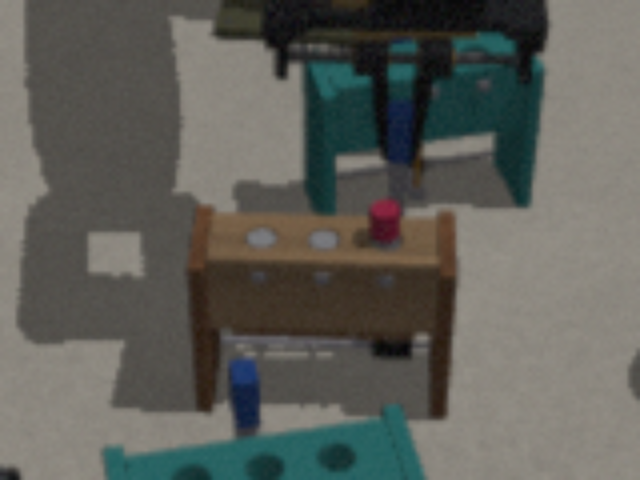

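Run:
```python
from h import *
for z in (.134,.15,.16,.165,.17): print(z,((proj("scene",st(0,.042,z))-[180,120]+.5)*4-.5).round(1))
```

```text
0.134 [386.7 240.5]
0.15 [387.4 221.9]
0.16 [387.9 210. ]
0.165 [388.1 204. ]
0.17 [388.3 198. ]
```

Request:
jog_arm(targets=[[[0, -0.1, 0, 0, 0, 0], [0, -0.2, 0, 0, 0, 0], [0, -0.3, 0, 0, 0, 0], [0, -0.35, 0, 0, 0, 0], [0, -0.35, 0, 0, 0, 0]]])

```text
time: 13.42
position: [0.4866, 0.1044, 0.1653]
ee_rot: [-0.522, 0.477, -0.476, 0.523]
wrist_force: [7.2, 1.1, -9.2]
opening: 0.0157
```

Run:
```python
from h import *
q()
im=arm.read_camera("scene")
cv2.imwrite("pics/s5.png",cv2.resize(im[150:200,240:310,::-1],None,fx=10,fy=10,interpolation=cv2.INTER_CUBIC))
for z in (.134,.16,.165,.17): print(z,((proj("scene",st(0,.042,z))-[240,150]+.5)*10-.5).round(1))
```

```text
t 13.42 y 0.0494 x -0.0671 z 0.1653 Fx 7.26 Fy 0.46 Fz -9.15 op 0.0157
rot err [-0.     0.001 -0.001]
0.134 [367.6 302.1]
0.16 [370.4 225.8]
0.165 [370.9 210.8]
0.17 [371.5 195.7]
```

View pics/s5.png

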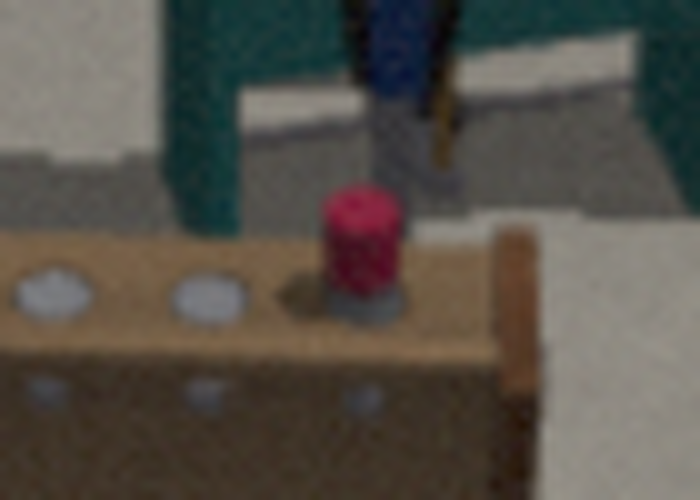

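The top of the cap is at about z=0.166, so the tube is about 30 mm out of its pocket, which is halfway. Next I let the lifter right down.

Request:
jog_arm(targets=[[[0, 0.3, 0, 0, 0, 0], [0, 0.7, 0, 0, 0, 0], [0, 1.2, 0, 0, 0, 0], [0, 1.7, 0, 0, 0, 0], [0, 2.2, 0, 0, 0, 0], [0, 2.7, 0, 0, 0, 0], [0, 3.2, 0, 0, 0, 0], [0, 3.7, 0, 0, 0, 0], [0, 4.2, 0, 0, 0, 0], [0, 4.6, 0, 0, 0, 0], [0, 4.8, 0, 0, 0, 0], [0, 4.8, 0, 0, 0, 0]]])

```text
time: 14.47
position: [0.4869, 0.1039, 0.1184]
ee_rot: [-0.522, 0.476, -0.477, 0.522]
wrist_force: [5.2, 0.9, -2.7]
opening: 0.016
```

Request:
jog_arm(targets=[[[0, 0.1, 0, 0, 0, 0], [0, 0.2, 0, 0, 0, 0], [0, 0.2, 0, 0, 0, 0]]])

```text
time: 14.72
position: [0.4869, 0.1039, 0.1168]
ee_rot: [-0.522, 0.476, -0.477, 0.522]
wrist_force: [5.5, -0.3, -1.8]
opening: 0.0155
```

```bash
python3 -c "
from h import *
q()"
```

```text
t 14.72 y 0.0489 x -0.0668 z 0.1168 Fx 5.43 Fy -0.77 Fz -1.76 op 0.0155
rot err [-0.     0.001 -0.   ]
```

Lower until the weight comes off, then open.

Request:
jog_arm(targets=[[[0, 0.1, 0, 0, 0, 0], [0, 0.2, 0, 0, 0, 0], [0, 0.22, 0, 0, 0, 0], [0, 0.22, 0, 0, 0, 0]]])

```text
time: 15.05
position: [0.4869, 0.1039, 0.1147]
ee_rot: [-0.522, 0.476, -0.477, 0.522]
wrist_force: [5.3, 1.0, -2.0]
opening: 0.016
```

Request:
jog_arm(targets=[[[0, 0, 0, 0, 0, 0], [0, 0, 0, 0, 0, 0], [0, 0, 0, 0, 0, 0], [0, 0, 0, 0, 0, 0], [0, 0, 0, 0, 0, 0], [0, 0, 0, 0, 0, 0]]], grip=4)

```text
time: 15.55
position: [0.4863, 0.1039, 0.1148]
ee_rot: [0.523, -0.477, 0.476, -0.522]
wrist_force: [0.3, -0.1, 0.7]
opening: 0.0393
```

```bash
python3 -c "
from h import *
q();go(st(0,.042,.215),G)"
```

```text
t 15.55 y 0.0489 x -0.0674 z 0.1148 Fx 0.34 Fy -0.14 Fz 0.67 op 0.0393
rot err [0.001 0.001 0.   ]
t 15.55 p [0.4863 0.1039 0.1148] F [ 0.35 -0.1   0.67] op 0.0393
shift [  0.7  -10.03   6.73] rot [0.001 0.001 0.   ]
```

Request:
jog_arm(targets=[[[0, -3, 0, 0, 0, 0], [0, -6, 0, 0, 0, 0], [0, -9, 0, 0, 0, 0], [0.2, -10, 2, 0, 0, 0], [0.7, -10, 5, 0, 0, 0], [0.7, -10, 6.7, 0, 0, 0], [0.7, -10, 6.7, 0, 0, 0], [0.7, -10, 6.7, 0, 0, 0], [0.7, -10, 6.7, 0, 0, 0]]])

```text
time: 16.3
position: [0.5531, 0.1031, 0.2143]
ee_rot: [0.523, -0.477, 0.476, -0.522]
wrist_force: [-0.2, 0.0, 0.3]
opening: 0.0401
```

Run:
```python
from h import *
q();go(st(0,.042,.141),G)
for c in("wrist","scene"):
  im=arm.read_camera(c)[:,:,::-1].copy()
  if c=="wrist":
    cv2.circle(im,tuple(proj(c,st(0,.042,.166)).astype(int)),2,(0,255,0),-1);cv2.imwrite("pics/w6.png",im)
  else: cv2.imwrite("pics/s6.png",cv2.resize(im[90:240,150:340],None,fx=4,fy=4))
```

```text
t 16.30 y 0.0421 x -0.0009 z 0.2143 Fx -0.24 Fy 0.06 Fz 0.26 op 0.0401
rot err [ 0.002  0.001 -0.   ]
t 16.3 p [0.5531 0.1031 0.2143] F [-0.24  0.04  0.26] op 0.0401
shift [0.01 7.33 0.11] rot [ 0.002  0.001 -0.   ]
```

View pics/w6.png

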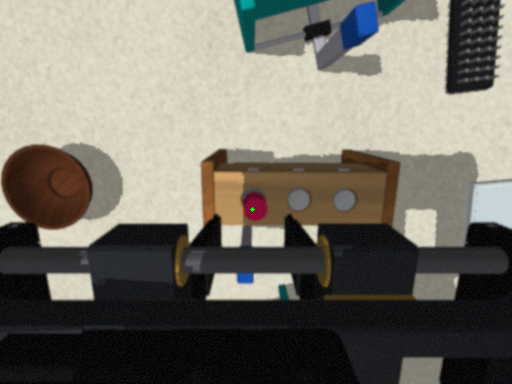

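View pics/s6.png

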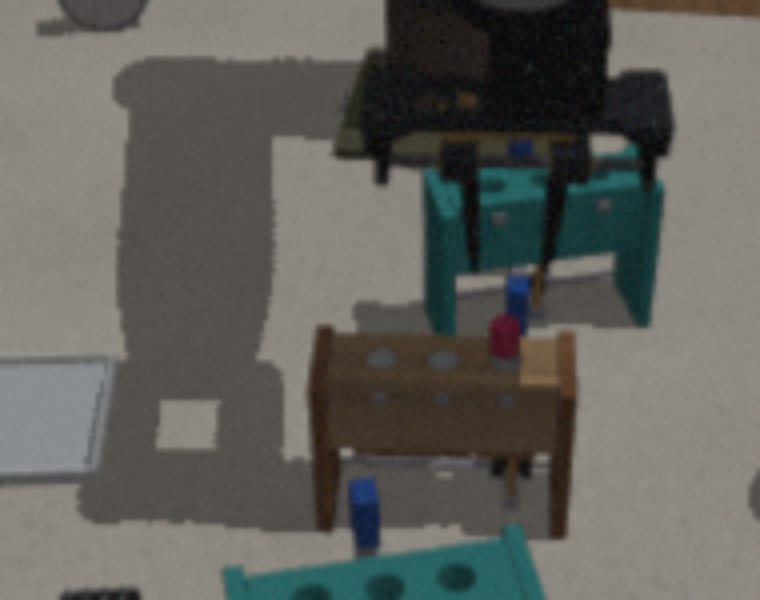

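The lifter is down, with the wooden stand's handle at (517,300) in the scene crop, and the tube is still up. I'll grasp it now.

Request:
jog_arm(targets=[[[0, 2, 0.1, 0, 0, 0], [0, 4, 0.1, 0, 0, 0], [0, 6, 0.1, 0, 0, 0], [0, 7, 0.1, 0, 0, 0], [0, 7.3, 0.1, 0, 0, 0], [0, 7.3, 0.1, 0, 0, 0], [0, 7.3, 0.1, 0, 0, 0]]])

```text
time: 16.98
position: [0.5555, 0.1033, 0.143]
ee_rot: [-0.522, 0.476, -0.477, 0.523]
wrist_force: [-0.2, -0.4, -0.2]
opening: 0.0397
```

Request:
jog_arm(targets=[[[0, 0, 0, 0, 0, 0], [0, 0, 0, 0, 0, 0], [0, 0, 0, 0, 0, 0], [0, 0, 0, 0, 0, 0], [0, 0, 0, 0, 0, 0], [0, 0, 0, 0, 0, 0], [0, 0, 0, 0, 0, 0], [0, 0, 0, 0, 0, 0]]], grip=1.5, force=25)

```text
time: 17.65
position: [0.5556, 0.1031, 0.1428]
ee_rot: [-0.522, 0.476, -0.477, 0.523]
wrist_force: [0.0, -1.4, 4.3]
opening: 0.0194
```

Run:
```python
from h import *
q()
cv2.imwrite("pics/s7.png",cv2.resize(arm.read_camera("scene")[120:240,180:340,::-1],None,fx=4,fy=4))
```

```text
t 17.65 y 0.0418 x 0.0015 z 0.1428 Fx -0.12 Fy -1.43 Fz 4.26 op 0.0194
rot err [-0.001  0.001  0.   ]
```

View pics/s7.png

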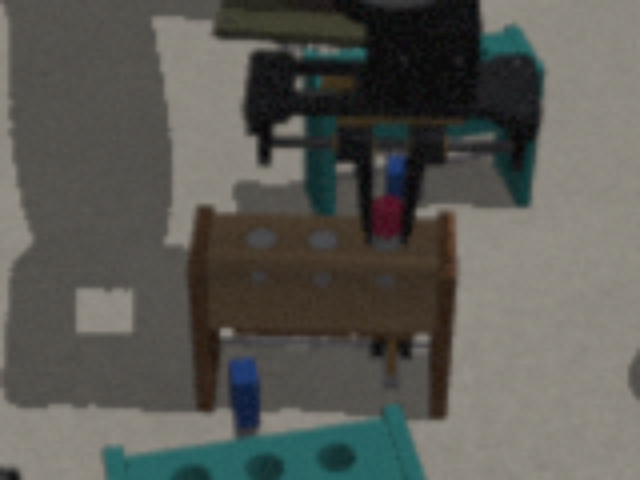

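Request:
jog_arm(targets=[[[0, -0.2, 0, 0, 0, 0], [0, -0.5, 0, 0, 0, 0], [0, -0.9, 0, 0, 0, 0], [0, -1.3, 0, 0, 0, 0], [0, -1.7, 0, 0, 0, 0], [0, -2.1, 0, 0, 0, 0], [0, -2.5, 0, 0, 0, 0], [0, -2.9, 0, 0, 0, 0], [0, -3.4, 0, 0, 0, 0], [0, -4, 0, 0, 0, 0], [0, -4.6, 0, 0, 0, 0], [0, -5, 0, 0, 0, 0]]])

```text
time: 18.7
position: [0.5553, 0.1034, 0.1935]
ee_rot: [-0.522, 0.476, -0.477, 0.523]
wrist_force: [-0.5, 0.5, -0.7]
opening: 0.0194
```

Run:
```python
from h import *
q()
cv2.imwrite("pics/s8.png",cv2.resize(arm.read_camera("scene")[100:240,180:340,::-1],None,fx=4,fy=4))
```

```text
t 18.70 y 0.0421 x 0.0013 z 0.1935 Fx -0.45 Fy 0.58 Fz -0.69 op 0.0194
rot err [-0.001  0.001 -0.   ]
```

View pics/s8.png

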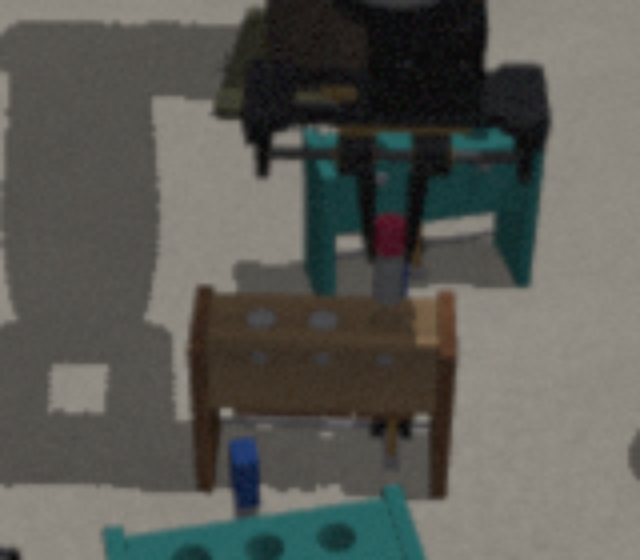

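Run:
```python
from h import *
go(np.array([.519,-.284,.22]),G)
```

```text
t 18.75 p [0.5558 0.1034 0.1943] F [1.21 0.17 0.6 ] op 0.0193
shift [38.24 -2.6  -7.22] rot [-0.003  0.001 -0.   ]
```

Request:
jog_arm(targets=[[[0, -2.5, 0, 0, 0, 0], [2, -3, -0.5, 0, 0, 0], [5, -3, -1, 0, 0, 0], [9, -3, -1.7, 0, 0, 0], [13, -3, -2.5, 0, 0, 0], [17, -3, -3.2, 0, 0, 0], [21, -3, -4, 0, 0, 0], [25, -3, -4.8, 0, 0, 0], [29, -3, -5.5, 0, 0, 0], [33, -3, -6.3, 0, 0, 0], [36.5, -3, -7, 0, 0, 0], [38.2, -3, -7.2, 0, 0, 0]]])

```text
time: 19.75
position: [0.5174, -0.2875, 0.2222]
ee_rot: [0.522, -0.477, 0.478, -0.521]
wrist_force: [-0.2, 0.8, -0.2]
opening: 0.0196
```

Run:
```python
from h import *
go(np.array([.519,-.284,.06]),G)
for c in("wrist","scene","top"):
  im=arm.read_camera(c)[:,:,::-1].copy()
  for z,col in((.006,(0,255,0)),):
    cv2.circle(im,tuple(proj(c,np.array([.519,-.284,z])).astype(int)),2,col,-1)
  cv2.imwrite(f"pics/{c}9.png",im)
a=cv2.imread("pics/wrist9.png");b=cv2.imread("pics/scene9.png");t=cv2.imread("pics/top9.png")
cv2.imwrite("pics/m9.png",np.hstack([cv2.resize(b[90:240,60:260],(400,300)),cv2.resize(t[180:330,310:510],(400,300))]))
```

```text
t 19.75 p [ 0.5174 -0.2875  0.2222] F [-0.23  0.79 -0.16] op 0.0196
shift [-0.35 16.22  0.2 ] rot [ 0.    -0.003  0.001]
```

View pics/m9.png

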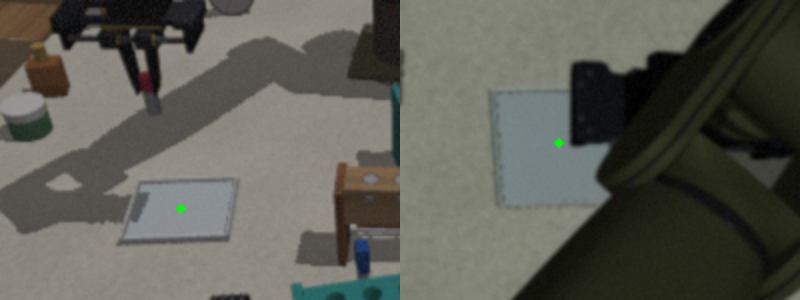

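View pics/wrist9.png

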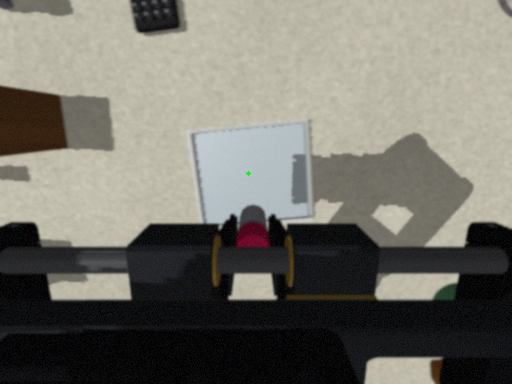

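The target point lies at the tray's middle in the scene and wrist views, and the top view agrees as far as the arm lets me see. I'll lower the tube.

Request:
jog_arm(targets=[[[-0.2, 2, 0.1, 0, 0, 0], [-0.3, 5, 0.1, 0, 0, 0], [-0.3, 8, 0.1, 0, 0, 0], [-0.3, 11, 0.1, 0, 0, 0], [-0.3, 13.5, 0.1, 0, 0, 0], [-0.3, 15.3, 0.1, 0, 0, 0], [-0.3, 16.2, 0.1, 0, 0, 0], [-0.3, 16.2, 0.1, 0, 0, 0], [-0.3, 16.2, 0.1, 0, 0, 0], [-0.3, 16.2, 0.1, 0, 0, 0]]])

```text
time: 20.73
position: [0.5205, -0.2808, 0.0619]
ee_rot: [-0.522, 0.475, -0.477, 0.523]
wrist_force: [0.9, -0.2, -0.5]
opening: 0.0192
```

Run:
```python
from h import *
go(np.array([.519,-.284,.045]),G)
k=arm.read_camera("scene")
for z in (.006,.02,.024,.03,.08,.084,.09): print(z,((proj("scene",np.r_[arm.get_state()["position"][:2],z])-[100,130]+.5)*6-.5).round(1))
cv2.imwrite("pics/s10.png",cv2.resize(k[130:230,100:220,::-1],None,fx=6,fy=6,interpolation=cv2.INTER_CUBIC))
```

```text
t 20.73 p [ 0.5205 -0.2808  0.0619] F [ 0.93 -0.21 -0.46] op 0.0192
shift [ 0.3   1.69 -0.18] rot [-0.002  0.002  0.002]
0.006 [310.1 393.3]
0.02 [305.  372.7]
0.024 [303.5 366.7]
0.03 [301.3 357.7]
0.08 [282.3 280.3]
0.084 [280.7 273.9]
0.09 [278.4 264.3]
```

View pics/s10.png

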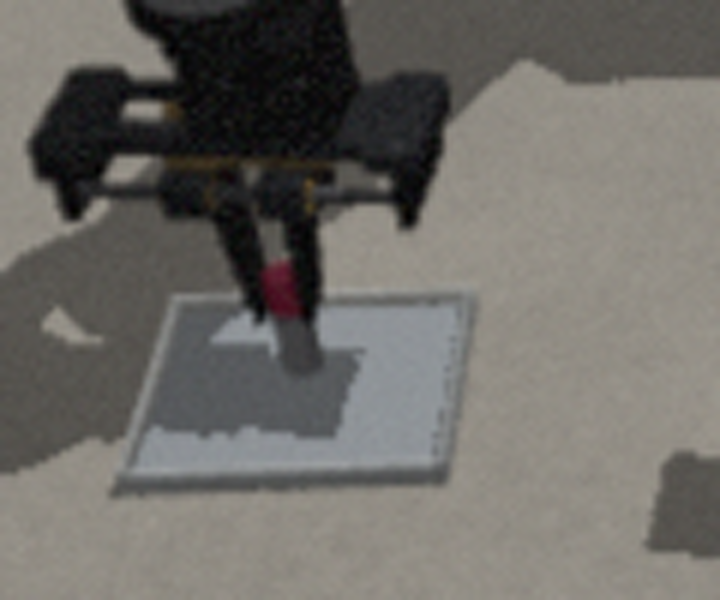

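Request:
jog_arm(targets=[[[0, 0.4, 0, 0, 0, 0], [0, 0.8, 0, 0, 0, 0], [0, 1.1, 0, 0, 0, 0], [0, 1.4, 0, 0, 0, 0], [0, 1.5, 0, 0, 0, 0], [0, 1.6, 0, 0, 0, 0], [0, 1.6, 0, 0, 0, 0], [0, 1.6, 0, 0, 0, 0]]])

```text
time: 21.45
position: [0.5191, -0.2807, 0.0439]
ee_rot: [0.522, -0.477, 0.477, -0.522]
wrist_force: [-0.8, 0.0, 0.1]
opening: 0.0195
```

Request:
jog_arm(targets=[[[0, 0.05, 0, 0, 0, 0], [0, 0.1, 0, 0, 0, 0], [0, 0.1, 0, 0, 0, 0]]])

```text
time: 21.7
position: [0.5193, -0.2808, 0.0433]
ee_rot: [-0.522, 0.476, -0.477, 0.522]
wrist_force: [-0.3, 0.5, 1.1]
opening: 0.0192
```

```bash
python3 -c "
from h import *
go(np.array([.519,-.284,.043]),G)"
```

```text
t 21.7 p [ 0.5193 -0.2808  0.0433] F [-0.32  0.55  1.13] op 0.0192
shift [ 0.31  0.03 -0.06] rot [-0.     0.001  0.   ]
```

Request:
jog_arm(targets=[[[0, 0.05, 0, 0, 0, 0], [0, 0.05, 0, 0, 0, 0], [0, 0.05, 0, 0, 0, 0]]])

```text
time: 21.95
position: [0.5195, -0.2809, 0.0432]
ee_rot: [-0.522, 0.476, -0.477, 0.523]
wrist_force: [-0.0, 0.5, 3.8]
opening: 0.0194
```

Request:
jog_arm(targets=[[[0, 0.05, 0, 0, 0, 0], [0, 0.05, 0, 0, 0, 0], [0, 0.05, 0, 0, 0, 0]]])

```text
time: 22.2
position: [0.5197, -0.2809, 0.0432]
ee_rot: [-0.522, 0.476, -0.477, 0.523]
wrist_force: [-0.7, 0.8, 6.4]
opening: 0.0196
```

The tube is standing on the tray floor. I'll ease the pressure off and open slowly.

Request:
jog_arm(targets=[[[0, -0.06, 0, 0, 0, 0], [0, -0.08, 0, 0, 0, 0], [0, -0.08, 0, 0, 0, 0]]], force=8)

```text
time: 22.45
position: [0.5196, -0.281, 0.0431]
ee_rot: [-0.522, 0.476, -0.477, 0.522]
wrist_force: [0.3, -0.2, 3.3]
opening: 0.0198
```

Request:
jog_arm(targets=[[[0, 0, 0, 0, 0, 0], [0, 0, 0, 0, 0, 0], [0, 0, 0, 0, 0, 0], [0, 0, 0, 0, 0, 0]]], grip=2.6)

```text
time: 22.78
position: [0.5186, -0.2804, 0.042]
ee_rot: [0.522, -0.477, 0.476, -0.522]
wrist_force: [-0.9, -1.3, -0.7]
opening: 0.0258
```

Request:
jog_arm(targets=[[[0, 0, 0, 0, 0, 0], [0, 0, 0, 0, 0, 0], [0, 0, 0, 0, 0, 0], [0, 0, 0, 0, 0, 0]]], grip=5)

```text
time: 23.12
position: [0.5191, -0.2807, 0.0427]
ee_rot: [0.522, -0.477, 0.476, -0.522]
wrist_force: [-0.6, 0.0, 0.1]
opening: 0.0469
```

Run:
```python
from h import *
go(np.array([.519,-.284,.2]),G)
k=arm.read_camera("scene")
cv2.imwrite("pics/s11.png",cv2.resize(k[130:230,100:220,::-1],None,fx=6,fy=6,interpolation=cv2.INTER_CUBIC))
```

```text
t 23.12 p [ 0.5191 -0.2807  0.0427] F [-0.55  0.05  0.08] op 0.0469
shift [  0.33 -15.73  -0.04] rot [ 0.     0.001 -0.   ]
```

View pics/s11.png

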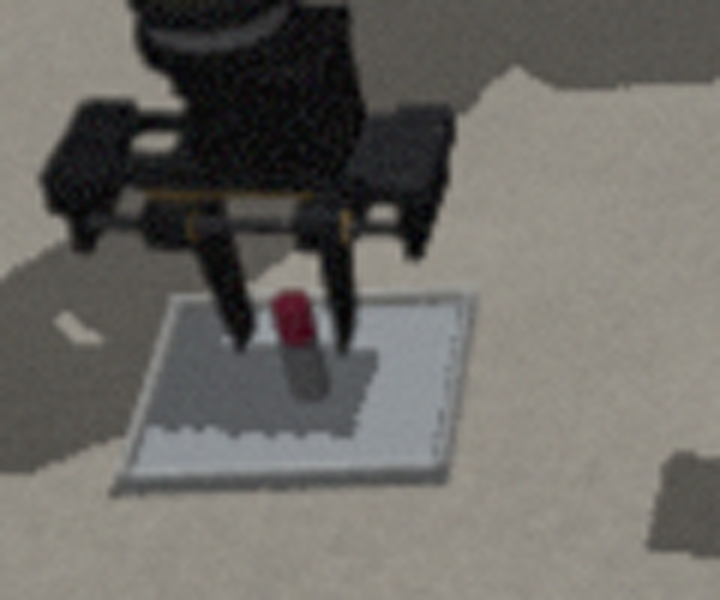

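The tube stands free on the tray, with its base near (310,393) in the crop. I'll back straight up.

Request:
jog_arm(targets=[[[0, -0.5, 0, 0, 0, 0], [0, -1.5, 0, 0, 0, 0], [0, -3, 0, 0, 0, 0], [0, -5, 0, 0, 0, 0], [0, -8, 0, 0, 0, 0], [0, -11, 0, 0, 0, 0], [0, -14, 0, 0, 0, 0], [0, -17, 0, 0, 0, 0], [0, -19, 0, 0, 0, 0], [0, -20, 0, 0, 0, 0], [0, -20, 0, 0, 0, 0], [0, -20, 0, 0, 0, 0]]])

```text
time: 24.17
position: [0.519, -0.2806, 0.2428]
ee_rot: [-0.522, 0.476, -0.477, 0.522]
wrist_force: [-0.2, -0.2, -1.6]
opening: 0.05
```

Run:
```python
from h import *
q()
k=arm.read_camera("scene")
cv2.imwrite("pics/s12.png",cv2.resize(k[90:290,90:390,::-1],(780,520),interpolation=cv2.INTER_CUBIC))
```

```text
t 24.17 y -0.3370 x -0.0698 z 0.2428 Fx -0.20 Fy -0.16 Fz -1.64 op 0.0500
rot err [-0.     0.001  0.   ]
```

View pics/s12.png

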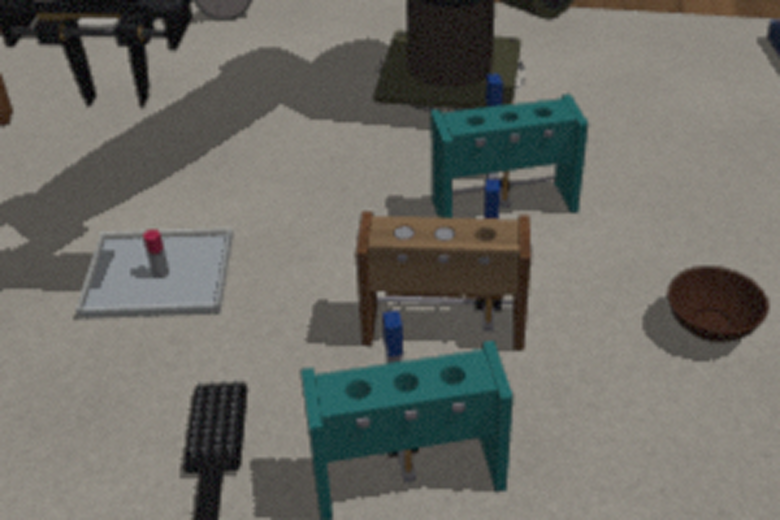

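The balm stands upright on the tray at (155,255). The two plain tubes are in their pockets at (404,232) and (444,233), and the third pocket is empty. The lifter is down, and the bowl and brush look unmoved.

```bash
python3 -c "
from bench import arm
print(arm.get_state()['time']);print(arm.close_job())"
```

```text
24.2167
the job is handed in; nothing more can be done
None
```

The rose-capped balm is free and standing upright on the mirrored tray, and I handed the job in at 24.2 s of the 72 s allowed.

- **Finding the hole:** I gripped the lifter by its blue handle and slid the rod along under the balm's pocket with about 3 N against the board. The tip dropped into the hole at about y = +0.048 to +0.049 in the stand's frame, on the +y side.
- **Pushing up:** The readings between moves never showed more than about 8 N of push on the tube, with a total vertical force on the wrist of about 10 N. I stopped at about 30 mm out, judged from the scene camera.
- **Lifter:** I lowered it fully and let go before touching the tube.
- **Placing:** I drew the tube out, stood it on the tray floor with a contact force peaking at about 6 N, and released it.

In the last scene picture the balm is upright and free of the gripper and both plain tubes are in their pockets. The lifter is down, and the bowl and brush look unmoved.

Two readings disagreed slightly. The wrist camera put the handle and the cap 2–3 mm off the other cameras, so I went by the stand fit from the scene and top cameras. The wrist also read a steady sideways force of 4–9 N while I held the handle, probably from a small position mismatch. Neither had any visible effect on the result.

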